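# Turn the thread carousel until the teal spool is at the front

### The job

Turn the round thread carousel so that the teal thread spool comes to the front, squarely in line with the red pointer on the carousel's foot, by gently pushing the wooden fins on its rim with the fingertips. Do not touch or lift the spools and other things that stand in the cups (do not grip the carousel either), leave everything else on the table where it lies, and take the hand away at the end.

Things in the scene. Friction and masses are not known exactly. Their poses are not given: they have to be found in the camera images.
- axis (a point): Point on the carousel's upright turning axis at the height of the platter's top face, 24 mm above the table. The carousel stands on a grey foot fixed to the table. It has five ring-shaped cups (rims 7 mm high, centres 62 mm from the axis, 72 degrees apart) and five rim fins. Site axes are those of the foot: -x points to the front, along the red pointer.
- front (a point): The place of the front cup: 62 mm from the axis towards the red pointer, 46 mm above the table. The teal spool's centre must come here. Fixed with the foot.
- pointer (a point): Near the tip of the red pointer, a flat tongue 26 mm wide that sticks out from the foot below the platter; 150 mm from the axis, 9 mm above the table. Fixed with the foot; it shows the carousel's front, roughly towards the robot.
- platter: The turning light-wood disc with cups and fins, 230 mm across, 10 mm thick. Origin on the turning axis at its underside, 14 mm above the table; z up. It turns either way without end stops or notches, needs about 1 N at the rim, and stays where it is left.
- fin_0 (a point): One of five equal dark-wood fins upright on the platter's rim, 72 degrees apart, midway between the cups: 22 mm radially (91 to 113 mm from the axis), 8 mm thick along the rim, top 30 mm above the platter's top (54 mm above the table). The point, in the fin's middle, is 102 mm from the axis, 42 mm above the table and turns with it. Push a fin sideways, along the rim, to turn the platter.
- fin_1 (a point): Middle of the pushable height of rim fin 1 (18 mm above the platter's top), on the turning platter. See fin_0.
- fin_2 (a point): Middle of the pushable height of rim fin 2 (18 mm above the platter's top), on the turning platter. See fin_0.
- fin_3 (a point): Middle of the pushable height of rim fin 3 (18 mm above the platter's top), on the turning platter. See fin_0.
- fin_4 (a point): Middle of the pushable height of rim fin 4 (18 mm above the platter's top), on the turning platter. See fin_0.
- teal_center (a point): Centre of the teal thread spool (the one to bring to the front), half-way up: flanges 27 mm diameter, 44 mm tall, standing loose in a cup 62 mm from the axis, top 68 mm above the table. A thin teal thread tail hangs from it.
- black_center (a point): Centre of the black thread spool, 30 mm diameter, 52 mm tall, loose in its cup; top 76 mm above the table.
- mustard_center (a point): Centre of the mustard-yellow thread spool, 27 mm diameter, 52 mm tall, loose in its cup; top 76 mm above the table.
- thimble_center (a point): Centre of a steel thimble, 19 mm diameter, 22 mm tall, loose in its cup.
- bobbin_center (a point): Centre of a white bobbin, 20 mm diameter, 12 mm tall, loose in its cup.
- teal: The teal spool itself; origin at its underside, off its middle (use teal_center).
- black: The black spool; origin at the centre of its underside.
- mustard: The mustard spool; origin at its underside, off its middle (use mustard_center).
- thimble: The thimble; origin at the centre of its underside.
- bobbin: The white bobbin; origin at the centre of its underside.
- tape: Red tape measure, 53x116x18 mm with its pulled-out end, lying loose on the table left of the carousel. Bystander. Origin at the centre of its underside.
- marker: Fabric marker with blue cap, 11x127x13 mm, lying loose at the right. Bystander. Origin at the centre of its underside.
- chalk: Blue tailor's chalk, 45x39x6 mm, lying loose at the left. Bystander. Origin at the centre of its underside.
- ripper: Green seam ripper, 136x20x20 mm, lying loose at the right. Bystander. Origin at the centre of its underside.
Not all that is in view belongs to the job. What is shaped like the teal but blue is not meant. What is shaped like the black but purple is not meant.

How it is judged:
On the way:
1. the fingers push the platter round while the teal spool is still away from the front (contact force between the fingers and platter above 0.2 N and horizontal distance between teal_center and front above 0.025 m), for 0.02 s.
At the end, for the whole second after the job is handed in: The teal spool's centre is within 11 mm (about 10 degrees of turn) of the front place in line with the red pointer, the platter is at rest, all five things stand upright in their cups, and the bystanders lie where they lay (within 20 mm) (horizontal distance between teal_center and front below 0.011 m and angular speed of platter below 0.05 rad/s and not (height (world z) of teal_center above 0.06 m) and not (height (world z) of black_center above 0.064 m) and not (height (world z) of mustard_center above 0.064 m) and not (height (world z) of thimble_center above 0.049 m) and not (height (world z) of bobbin_center above 0.044 m) and not (angle between teal_center's own z axis and vertical above 0.35 rad) and not (angle between black_center's own z axis and vertical above 0.35 rad) and not (angle between mustard_center's own z axis and vertical above 0.35 rad) and not (angle between thimble_center's own z axis and vertical above 0.35 rad) and not (angle between bobbin_center's own z axis and vertical above 0.35 rad) and not (distance of tape from where it was at the start of the episode above 0.02 m) and not (distance of marker from where it was at the start of the episode above 0.02 m) and not (distance of chalk from where it was at the start of the episode above 0.02 m) and not (distance of ripper from where it was at the start of the episode above 0.02 m) and horizontal distance between each of teal_center, black_center, mustard_center, thimble_center, bobbin_center and platter below 0.07 m); the robot touches nothing.
It fails at once if a spool, the thimble or the bobbin is touched by the fingers or the arm (over 0.5 N) (contact force between any of the fingers, the arm and teal above 0.5 N or contact force between any of the fingers, the arm and black above 0.5 N or contact force between any of the fingers, the arm and mustard above 0.5 N or contact force between any of the fingers, the arm and thimble above 0.5 N or contact force between any of the fingers, the arm and bobbin above 0.5 N).
It fails at once if a thing in a cup is lifted (over 14 mm) or tipped over (height (world z) of teal_center above 0.06 m or height (world z) of any of black_center, mustard_center above 0.064 m or height (world z) of thimble_center above 0.049 m or height (world z) of bobbin_center above 0.044 m or angle between any of teal_center, black_center, mustard_center, thimble_center, bobbin_center's own z axis and vertical above 0.35 rad).
It fails at once if the carousel is gripped or shoved hard (over 20 N from the fingers) (contact force between the fingers and platter above 20 N).
It fails at once if a bystander on the table is moved more than 20 mm (distance of any of tape, marker, chalk, ripper from where it was at the start of the episode above 0.02 m).
It also fails if it takes over 58 s, if anything falls off the work surface, if the arm or the gripper's body presses on something with over 40 N, if the wrist force passes 120 N, or if a joint passes its speed limit or range.

### The arm

A 7-joint arm with a two-finger parallel gripper is mounted at the origin on a cart in front of the work surface, level with it; the furniture and walls round the work are solid. World frame = base frame: x ahead of the robot, y to its left, z up, the work surface at z = 0. Lengths are in m, angles in rad, forces in N, time in s.
With the tool pointing down it reaches from about 0.425 to 0.825 m from the base axis. Payload 3.6 kg.
Tool frame: the origin (TCP) lies at the very end of the fingers, on their centre line; the grasp point (between the pads) lies 19 mm behind it; z points along the fingers, y is the line along which they close (so a half turn about z gives the same grasp; the last joint's range is limited). The gripper opens to 85 mm and grips with 20 to 120 N. Pads are 22 mm wide; open, the fingers measure 114 mm over their backs; the gripper's body (76 mm by 85 mm) begins 54 mm behind the grasp point. The pads swing forward as they close: fully open they stand 13 mm farther back than shut.
Start: joints at [1.159, 0.615, -0.013, 1.423, 0.008, 1.103, -0.04], TCP at [0.244, -0.602, 0.231] pointing down, gripper open.
Joint ranges: [-3.12, 3.12], [-0.3, 2.06], [-1.34, 1.32], [0.26, 2.42], [-1.36, 4.5], [0.01, 1.98], [-2.84, 2.84]. Speed limits (rad/s): [2.79, 2.79, 3.14, 3.14, 3.14, 3.14, 3.14].

### API

Orientations are given as a unit quaternion [x, y, z, w].
In Python, from plant import arm, eyes, job_done gives the robot as it stands.
- The arm moves only by the tool arm_command, never from a script. Its argument "steps" is a list that holds one entry, the list of rows, each a list of 7 numbers: the opening, from 0 (shut) to 1 (fully open), then the shift along the tool's x, y, z in units of 40 mm (1.0 is 40 mm), then the turn, a rotation vector about the tool's x, y, z in units of 5 degrees (1.0 is 5 degrees). In form: [[[jaw, dx, dy, dz, rx, ry, rz], ...]]. A call has exactly 5 rows; each row is the pose to reach, as a shift and turn from the pose commanded when the call began, along the tool's axes at that moment; what a row does not reach only later rows make up. A row lasts 1/12 s, in which the tool goes at most 41.7 mm and 7.16 degrees, less where a joint would pass 70% of its speed; a pose out of reach is approached as far as the arm can. A call with a gripper value outside its range is refused whole. The fingers move at their own pace and stop on an object; the grip force is fixed at half the most. Time passes only in rows, so rows that repeat a pose let the fingers close, or fill a call up. It gives the time, the measured TCP pose, the force, the opening and the grip force at its end, in the units of the state.
- arm.read_state(): the state, without advancing time (a new reading comes with each control period).
- eyes.read_camera(name): name is "scene" or "top"; returns a dict with "frame" (420x560x3 uint8, red, green, blue), "range_z" (420x560 float32, m along the optical axis (not along the pixel's ray), 0 where there is no reading), "intrinsics" (3x3 intrinsics, pixels), "extrinsics" (4x4, takes a point from camera to world coordinates). Camera axes: x right, y up, looking along -z (the intrinsics and any distortion apply to the point x, -y, -z); pixel columns grow to the right and rows downward; lengths in m; the calibration is good to about 2 mm. A picture is of the moment at which its call begins.
- job_done(): hands the job in; it is judged then, once.
The state is a dict: "time_s": time; "joint_positions": joint angles; "qvel": joint speeds; "joint_efforts": joint torques, N m; "eef_pos": TCP position; "tool_rot": TCP orientation; "force": force on the tool from outside, world axes, zero at the start; "moment": the same for the moment, N m; "opening": finger opening in m; "finger_force": force on a finger pad.
Only numpy, scipy, OpenCV 4.12 (cv2) and the standard library are available. Lean on these libraries where they do the work, as an engineer would, in place of code of your own. Each camera call takes 0.05 s, during which the arm holds its last target. There are 200 camera calls.

## Working session

There is one attempt and no reset: what is moved stays moved. The work goes in short steps, Python scripts to look and compute and a tool call to move; the robot and the scene stay as the last step left them, time stands still between calls to the robot, and variables do not carry over. Pictures are saved under pics/ and viewed, at most 10 in all, crops included, and the job is handed in when it is done.

Besides the shell and the picture viewer there is one more tool, called after "Emit:" as name([rows], argument=value, ...), one row to a line, values as JSON. arm_command: Moves the arm, as the interface text tells. Its arguments: {"type":"object","properties":{"steps":{"type":"array"}},"required":["steps"]}

```bash
mkdir -p pics; python3 - <<'E'
from plant import arm, eyes
import cv2,numpy as np
s=arm.read_state();print(s)
for n in("scene","top"):
    d=eyes.read_camera(n);np.savez(n+".npz",**d)
    cv2.imwrite(f"pics/{n}0.png",d["frame"][:,:,::-1]);print(d["intrinsics"],d["extrinsics"])
E
```

```text
{'time_s': 0.0, 'joint_positions': array([ 1.1594886 ,  0.61598172, -0.01261699,  1.42492923,  0.00809803,
        1.10336707, -0.04040593]), 'qvel': array([-1.14737715e-03,  1.03998640e-03,  1.71447396e-04, -4.46407465e-05,
       -7.21696692e-04,  4.07261675e-04, -8.08132011e-04]), 'joint_efforts': array([ 4.92198724e-04, -4.69215918e+01,  2.59067165e-01, -1.71034008e+01,
        9.90960543e-03,  9.58161807e-03,  1.00655134e-05]), 'eef_pos': array([ 0.2437177 , -0.60174817,  0.23008751]), 'tool_rot': array([ 9.81540777e-01,  1.91248444e-01, -2.69980245e-04, -1.28966930e-03]), 'force': array([0.54890314, 0.12255472, 0.44924394]), 'moment': array([ 0.04405958, -0.01338807,  0.00043176]), 'finger_force': 0.0, 'opening': 0.08536758053023187}
[[394.84430276   0.         280.03171015]
 [  0.         394.84430276 212.28789058]
 [  0.           0.           1.        ]] [[-0.65368161  0.45008085 -0.60838112 -0.05379854]
 [-0.75667034 -0.37569342  0.53507425  0.55091524]
 [ 0.01226189  0.81011214  0.58614671  0.68075615]
 [ 0.          0.          0.          1.        ]]
[[398.13040261   0.         275.17581274]
 [  0.         398.13040261 214.79875117]
 [  0.           0.           1.        ]] [[ 5.56374174e-03  9.83815529e-01 -1.79097876e-01  3.82883091e-01]
 [-9.99981986e-01  5.87715094e-03  1.21939388e-03 -5.01465451e-04]
 [ 2.25224389e-03  1.79087865e-01  9.83830506e-01  1.24705835e+00]
 [ 0.00000000e+00  0.00000000e+00  0.00000000e+00  1.00000000e+00]]
```

View pics/top0.png

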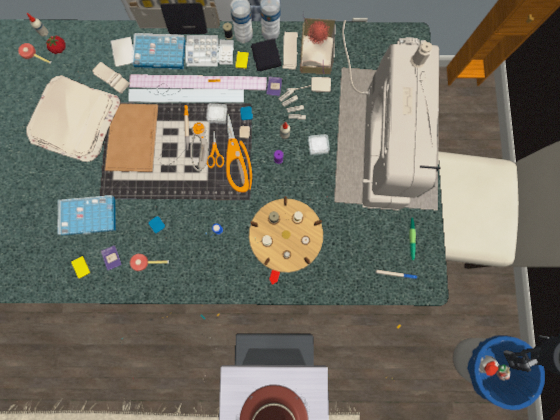

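View pics/scene0.png

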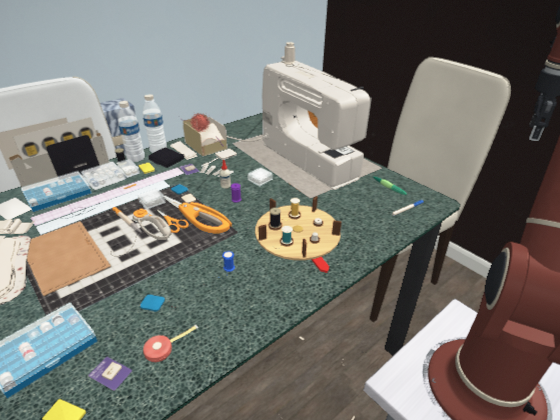

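The top view shows the platter at about (286,235) and the red pointer at (274,277). In the scene view the teal spool is at (287,235). I'll measure now.

```bash
cat > h.py <<'E'
import numpy as np,cv2
def ray(d,u,v,z):
    K,E=d["intrinsics"],d["extrinsics"]
    r=E[:3,:3]@np.array([(u-K[0,2])/K[0,0],-(v-K[1,2])/K[1,1],-1.]); o=E[:3,3]
    return o+r*(z-o[2])/r[2]
def blobs(m,amin):
    n,l,s,c=cv2.connectedComponentsWithStats(m.astype(np.uint8))
    return [(c[i],s[i,4]) for i in range(1,n) if s[i,4]>=amin]
def cloud(d):
    v,u=np.mgrid[:420,:560];K,E=d["intrinsics"],d["extrinsics"];z=d["range_z"]
    p=np.stack([(u-K[0,2])/K[0,0]*z,-(v-K[1,2])/K[1,1]*z,-z],-1)
    return p@E[:3,:3].T+E[:3,3]
def hsv(d): return cv2.cvtColor(d["frame"],cv2.COLOR_RGB2HSV)
def platter(d,win):
    """ellipse of the wood disc -> axis at z=.024"""
    H=hsv(d);m=((H[...,0]>8)&(H[...,0]<28)&(H[...,1]>70)&(H[...,2]>110)).astype(np.uint8)
    q=np.zeros_like(m);x0,x1,y0,y1=win;q[y0:y1,x0:x1]=m[y0:y1,x0:x1]
    c=max(cv2.findContours(q,0,2)[0],key=cv2.contourArea);c=cv2.convexHull(c)[:,0]
    P=np.array([ray(d,u,v,.024)[:2] for u,v in c]);return P
E
python3 - <<'E'
from h import *
t=np.load("top.npz");s=np.load("scene.npz")
for d,w in((t,(235,340,185,285)),(s,(245,350,190,265))):
    P=platter(d,w);(c,r)=cv2.minEnclosingCircle(P.astype(np.float32));print("platter",c,r)
    H=hsv(d);m=((H[...,0]<6)|(H[...,0]>174))&(H[...,1]>170)&(H[...,2]>120)
    for c,a in blobs(m,15): print("red",c,a,ray(d,*c,.009))
    C=cloud(d);ax=np.array(cv2.minEnclosingCircle(P.astype(np.float32))[0])
    hi=(np.hypot(*(C[...,:2]-ax).transpose(2,0,1))<.12)&(C[...,2]>.033)
    for c,a in blobs(hi,4):
        k=tuple(np.round(c).astype(int)[::-1]);n,l=cv2.connectedComponents(hi.astype(np.uint8));w=l==l[k]
        p=C[w]; q=p[:,:2].mean(0)-ax;print(c.round(),a,"zmax%.3f"%p[:,2].max(),"r%.3f ang%.1f"%(np.hypot(*q),np.degrees(np.arctan2(q[1],q[0]))),d["frame"][k])
a=cv2.resize(t["frame"][185:290,235:340],(600,600),interpolation=2);b=cv2.resize(s["frame"][185:285,245:350],(200,190),interpolation=2)
cv2.imwrite("pics/c1.png",a[:,:,::-1])
E
```

```text
platter (0.54414963722229, -0.03444128483533859) 0.1158866360783577
red [31.13636364 17.95454545] 22 [1.29707738 0.84815205 0.009     ]
red [56.91366906 44.92086331] 139 [1.19471746 0.74820049 0.009     ]
red [274.         276.32291667] 96 [0.41599115 0.00050914 0.009     ]
red [490.88695652 368.33913043] 115 [ 0.15061735 -0.64242578  0.009     ]
[285. 200.] 25 zmax0.073 r0.100 ang1.5 [92 58 35]
[274. 216.] 95 zmax0.082 r0.061 ang37.3 [123 115  90]
[298. 215.] 74 zmax0.082 r0.062 ang-34.4 [222 211 189]
[318. 222.] 30 zmax0.073 r0.102 ang-70.8 [96 63 41]
[254. 223.] 29 zmax0.074 r0.100 ang73.8 [96 63 42]
[267. 240.] 77 zmax0.074 r0.060 ang110.6 [222 212 190]
[306. 239.] 32 zmax1.247 r0.100 ang-6.6 [185 168 147]
[287. 254.] 31 zmax0.052 r0.062 ang-177.0 [204 197 184]
[267. 261.] 24 zmax0.073 r0.101 ang146.4 [95 61 39]
[307. 260.] 28 zmax0.074 r0.102 ang-142.3 [92 59 40]
platter (0.541974663734436, -0.03465650975704193) 0.12201060354709625
red [223.5  165.25] 20 [ 0.97912575 -0.09363838  0.009     ]
red [320.84615385 264.02097902] 143 [0.4146089  0.00257481 0.009     ]
[315. 202.] 55 zmax0.070 r0.098 ang-73.0 [81 55 40]
[275. 214.] 233 zmax0.077 r0.064 ang31.3 [122 115  95]
[295. 206.] 125 zmax0.078 r0.055 ang-35.4 [160 126  59]
[318. 220.] 28 zmax0.038 r0.064 ang-108.4 [181 172 157]
[337. 226.] 97 zmax0.070 r0.104 ang-144.5 [66 45 33]
[262. 231.] 94 zmax0.069 r0.102 ang76.3 [66 44 31]
[287. 233.] 146 zmax0.070 r0.067 ang113.9 [ 60 113 112]
[315. 236.] 37 zmax0.047 r0.067 ang179.4 [159 155 143]
[304. 247.] 62 zmax0.070 r0.109 ang146.1 [75 49 35]
```

View pics/c1.png

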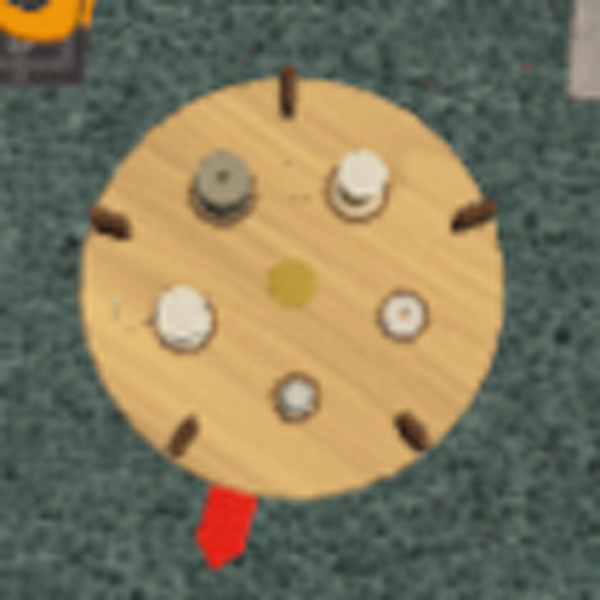

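Emit:
arm_command([
  [[0,0.64,-0.7,0,0,0,0],[0,1.28,-1.4,0,0,0,0],[0,1.92,-2.1,0,0,0,0],[0,2.56,-2.8,0,0,0,0],[0,3.2,-3.5,0,0,0,0]],
])

```text
time_s: 0.52
eef_pos: [0.3102, -0.4226, 0.2309]
tool_rot: [0.982, 0.191, -0.0, -0.0]
force: [0.2, 0.3, -0.4]
opening: 0.0252
finger_force: 0.0
```

Emit:
arm_command([
  [[0,0.64,-0.7,0,0,0,0],[0,1.28,-1.4,0,0,0,0],[0,1.92,-2.1,0,0,0,0],[0,2.56,-2.8,0,0,0,0],[0,3.2,-3.5,0,0,0,0]],
])

```text
time_s: 0.93
eef_pos: [0.3762, -0.2449, 0.2312]
tool_rot: [0.982, 0.191, -0.0, -0.0]
force: [1.1, -0.3, 1.0]
opening: 0.0
finger_force: 0.0
```

Emit:
arm_command([
  [[0,0.64,-0.7,0,0,0,0],[0,1.28,-1.4,0,0,0,0],[0,1.92,-2.1,0,0,0,0.2],[0,2.56,-2.8,0,0,0,0.4],[0,3.2,-3.45,0,0,0,0.4]],
])

```text
time_s: 1.35
eef_pos: [0.4429, -0.0688, 0.2312]
tool_rot: [0.985, 0.174, -0.0, -0.0]
force: [0.6, -0.3, -0.0]
opening: 0.0002
finger_force: 0.0
```

```bash
cat >> h.py <<'E'
AX=np.array([.543,-.0345])
def where(s):
    from scipy.spatial.transform import Rotation as R
    M=R.from_quat(s["tool_rot"]).as_matrix();q=s["eef_pos"][:2]-AX
    print("t",s["time_s"],s["eef_pos"].round(4),"r%.4f th%.1f"%(np.hypot(*q),np.degrees(np.arctan2(q[1],q[0]))%360),"a%.1f"%np.degrees(np.arctan2(M[1,0],M[0,0])),"z",M[:,2].round(3),"F",s["force"].round(2),s["opening"])
    return M
E
python3 - <<'E'
from h import *
from plant import arm
s=arm.read_state();M=where(s)
p=AX+.104*np.array([np.cos(np.radians(199)),np.sin(np.radians(199))])
print(M.T@(np.r_[p,.10]-s["eef_pos"])/.04)
E
```

```text
t 1.35 [ 0.4429 -0.0688  0.2312] r0.1058 th198.9 a20.0 z [-0.001  0.    -1.   ] F [ 0.57 -0.26 -0.  ] 0.0002499255659318781
[0.0475458  0.00752638 3.28093658]
```

Emit:
arm_command([
  [[0,0,0,0.8,0,0,0],[0,0,0,1.6,0,0,0],[0,0,0,2.4,0,0,0],[0,0,0,3.2,0,0,0],[0,0,0,3.9,0,0,0]],
])

```text
time_s: 1.77
eef_pos: [0.4424, -0.0706, 0.0736]
tool_rot: [0.985, 0.174, -0.0, -0.0]
force: [0.6, -0.3, -0.8]
opening: 0.0002
finger_force: 0.0
```

```bash
python3 - <<'E'
from h import *
from plant import arm,eyes
where(arm.read_state())
d=eyes.read_camera("scene");cv2.imwrite("pics/c2.png",cv2.resize(d["frame"][140:290,220:370],(600,600),interpolation=2)[:,:,::-1])
E
```

```text
t 1.7667 [ 0.4424 -0.0706  0.0736] r0.1069 th199.8 a20.1 z [-0.001  0.    -1.   ] F [ 0.65 -0.3  -0.85] 0.00015751088413323345
```

View pics/c2.png

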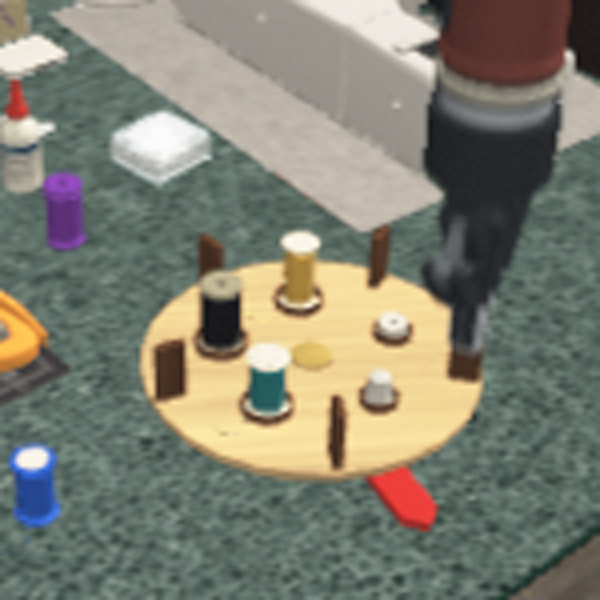

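The fingertip is at crop (470,345) and appears just above fin (465,365). I'll compare the projection of the TCP and the fin top before going down.

```bash
python3 - <<'E'
from h import *
d=np.load("scene.npz")
def pr(p):
    E,K=d["extrinsics"],d["intrinsics"];c=E[:3,:3].T@(np.array(p)-E[:3,3])
    return ((K[0,0]*c[0]/-c[2]+K[0,2]-220)*4).round(),((K[1,1]*c[1]/c[2]+K[1,2]-140)*4).round()
print("tcp",pr([.4424,-.0706,.0736]),"tcp low",pr([.4424,-.0706,.038]))
for a in(1.7,73.7,145.7,217.7):
    print(a,[pr([AX[0]+r*np.cos(np.radians(a)),AX[1]+r*np.sin(np.radians(a)),z]) for r,z in((.091,.054),(.113,.054),(.113,.024))])
E
```

```text
tcp (np.float64(461.0), np.float64(345.0)) tcp low (np.float64(456.0), np.float64(389.0))
1.7 [(np.float64(217.0), np.float64(259.0)), (np.float64(196.0), np.float64(246.0)), (np.float64(196.0), np.float64(281.0))]
73.7 [(np.float64(181.0), np.float64(352.0)), (np.float64(150.0), np.float64(361.0)), (np.float64(151.0), np.float64(397.0))]
145.7 [(np.float64(330.0), np.float64(407.0)), (np.float64(336.0), np.float64(430.0)), (np.float64(334.0), np.float64(467.0))]
217.7 [(np.float64(446.0), np.float64(336.0)), (np.float64(480.0), np.float64(341.0)), (np.float64(475.0), np.float64(377.0))]
```

The projections agree with the picture, so the finger is in front of the fin. I'll go down.

Emit:
arm_command([
  [[0,0,-0.1,0,0,0,0],[0,0,-0.1,0.25,0,0,0],[0,0,-0.1,0.5,0,0,0],[0,0,-0.1,0.75,0,0,0],[0,0,-0.1,0.87,0,0,0]],
])

```text
time_s: 2.23
eef_pos: [0.4425, -0.0669, 0.0415]
tool_rot: [0.985, 0.174, 0.001, 0.0]
force: [0.3, -0.6, 0.5]
opening: -0.0001
finger_force: 0.0
```

```bash
python3 - <<'E'
from h import *
from plant import arm
where(arm.read_state())
r=.1055
for p in(1.8,3.6,5.4,7.2,9.0): # arc in tool frame: x inward
    f=np.radians(p);print(p,r*(1-np.cos(f))/.04,r*np.sin(f)/.04,-p/5)
E
```

```text
t 2.2333 [ 0.4425 -0.0669  0.0415] r0.1056 th197.9 a20.1 z [ 0.002 -0.    -1.   ] F [ 0.27 -0.63  0.5 ] -0.00012138167703316129
1.8 0.0013014470353829048 0.08284587706856338 -0.36
3.6 0.005204503770433763 0.165609995258564 -0.72
5.4 0.011705318359376509 0.2482106763775815 -1.08
7.2 0.0207974752830646 0.3305664035258525 -1.44
9.0 0.032472001680324124 0.4125959015436089 -1.8
```

Emit:
arm_command([
  [[0,0,0.08,0,0,0,-0.36],[0,0.01,0.17,0,0,0,-0.72],[0,0.01,0.25,0,0,0,-1.08],[0,0.02,0.33,0,0,0,-1.44],[0,0.03,0.41,0,0,0,-1.8]],
])

```text
time_s: 2.65
eef_pos: [0.4489, -0.0827, 0.0411]
tool_rot: [0.968, 0.252, 0.001, 0.0]
force: [0.2, 0.4, 0.2]
opening: 0.0002
finger_force: 0.0
```

Emit:
arm_command([
  [[0,0,0.08,0,0,0,-0.36],[0,0.01,0.17,0,0,0,-0.72],[0,0.01,0.25,0,0,0,-1.08],[0,0.02,0.33,0,0,0,-1.44],[0,0.03,0.41,0,0,0,-1.8]],
])

```text
time_s: 3.07
eef_pos: [0.4572, -0.0962, 0.0404]
tool_rot: [0.945, 0.327, -0.0, -0.0]
force: [-0.9, 0.4, 1.0]
opening: -0.0001
finger_force: 0.5
```

Emit:
arm_command([
  [[0,0,0.08,0,0,0,-0.36],[0,0.01,0.17,0,0,0,-0.72],[0,0.01,0.25,0,0,0,-1.08],[0,0.02,0.33,0,0,0,-1.44],[0,0.03,0.41,0,0,0,-1.8]],
])

```text
time_s: 3.48
eef_pos: [0.4684, -0.1084, 0.0404]
tool_rot: [0.916, 0.4, -0.0, -0.0]
force: [-0.8, -0.6, -1.0]
opening: 0.0
finger_force: 0.5
```

```bash
cat >> h.py <<'E'
def teal(d):
    H=hsv(d);m=(H[...,0]>80)&(H[...,0]<100)&(H[...,1]>90)&(H[...,2]>50)
    C=cloud(d);m&=(np.hypot(C[...,0]-AX[0],C[...,1]-AX[1])<.1)&(C[...,2]>.03)
    for c,a in blobs(m,15):
        q=ray(d,*c,.046)[:2]-AX;print("teal px",c.round(1),a,"r%.4f ang%.1f"%(np.hypot(*q),np.degrees(np.arctan2(q[1],q[0]))%360))
E
python3 - <<'E'
from h import *
from plant import arm,eyes
where(arm.read_state())
teal(np.load("scene.npz"))
d=eyes.read_camera("scene");teal(d);cv2.imwrite("pics/c3.png",cv2.resize(d["frame"][140:290,220:370],(600,600),interpolation=2)[:,:,::-1])
E
```

```text
t 3.4833 [ 0.4684 -0.1084  0.0404] r0.1049 th224.7 a47.2 z [-0. -0. -1.] F [-0.78 -0.64 -1.04] 2.3522077453008955e-05
teal px [286.4 236.9] 68 r0.0689 ang114.3
teal px [293.3 238.8] 68 r0.0708 ang129.6
```

View pics/c3.png

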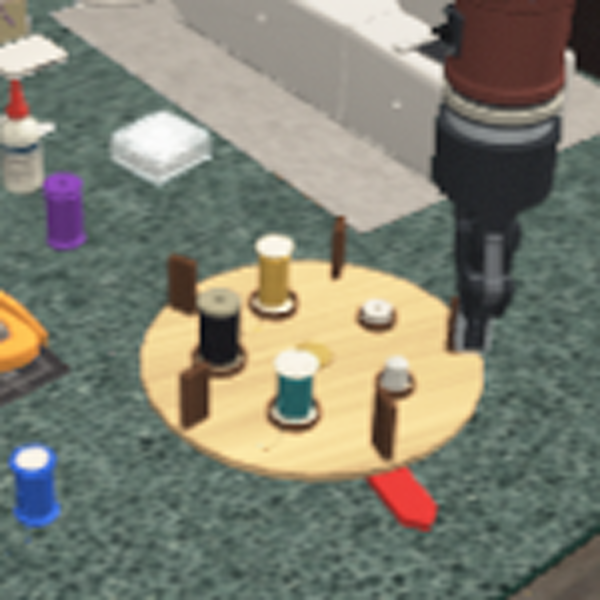

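The carousel turns with the push: the teal spool is now at crop (295,390), about 126°, and the target is 164°.

Emit:
arm_command([
  [[0,0,0.08,0,0,0,-0.36],[0,0.01,0.17,0,0,0,-0.72],[0,0.01,0.25,0,0,0,-1.08],[0,0.02,0.33,0,0,0,-1.44],[0,0.03,0.41,0,0,0,-1.8]],
])

```text
time_s: 3.95
eef_pos: [0.4814, -0.1187, 0.0405]
tool_rot: [0.882, 0.471, -0.0, 0.0]
force: [-0.3, -0.9, -0.1]
opening: -0.0001
finger_force: 0.5
```

Emit:
arm_command([
  [[0,0,0.08,0,0,0,-0.36],[0,0.01,0.17,0,0,0,-0.72],[0,0.01,0.25,0,0,0,-1.08],[0,0.02,0.33,0,0,0,-1.44],[0,0.03,0.41,0,0,0,-1.8]],
])

```text
time_s: 4.37
eef_pos: [0.4958, -0.1267, 0.0405]
tool_rot: [0.842, 0.539, -0.0, 0.0]
force: [-1.3, 0.4, -0.9]
opening: -0.0002
finger_force: 0.5
```

Emit:
arm_command([
  [[0,0,0.08,0,0,0,-0.36],[0,0.01,0.17,0,0,0,-0.72],[0,0.01,0.25,0,0,0,-1.08],[0,0.02,0.33,0,0,0,-1.44],[0,0.03,0.41,0,0,0,-1.8]],
])

```text
time_s: 4.78
eef_pos: [0.5113, -0.1325, 0.0405]
tool_rot: [0.797, 0.603, 0.0, 0.0]
force: [-0.9, -0.6, 0.2]
opening: 0.0
finger_force: 0.5
```

```bash
cat >> h.py <<'E'
def fins(d):
    H=hsv(d);m=(H[...,0]<16)&(H[...,1]>70)&(H[...,2]<125)
    for c,a in blobs(m,8):
        q=ray(d,*c,.050)[:2]-AX
        if .088<np.hypot(*q)<.118: print("fin r%.4f ang%.1f a%d"%(np.hypot(*q),np.degrees(np.arctan2(q[1],q[0]))%360,a))
E
python3 - <<'E'
from h import *
from plant import arm,eyes
where(arm.read_state())
fins(np.load("top.npz"));print()
teal(eyes.read_camera("scene"));d=eyes.read_camera("top");fins(d)
E
```

```text
t 4.7833 [ 0.5113 -0.1325  0.0405] r0.1030 th252.1 a74.2 z [ 0. -0. -1.] F [-0.88 -0.58  0.16] 3.591763676214674e-05
fin r0.1043 ang1.9 a16
fin r0.1028 ang73.2 a23
fin r0.1033 ang290.2 a22
fin r0.1021 ang145.4 a16
fin r0.1013 ang218.0 a15

teal px [304.8 238.8] 65 r0.0718 ang152.9
fin r0.1035 ang335.2 a16
fin r0.1034 ang46.6 a21
fin r0.1014 ang118.6 a17
fin r0.1002 ang190.9 a14
```

Emit:
arm_command([
  [[0,0,0.1,0,0,0,-0.4],[0,0.01,0.2,0,0,0,-0.9],[0,0.02,0.3,0,0,0,-1.3],[0,0.03,0.38,0,0,0,-1.7],[0,0.035,0.43,0,0,0,-1.9]],
])

```text
time_s: 5.3
eef_pos: [0.5282, -0.1358, 0.0406]
tool_rot: [0.745, 0.667, 0.0, 0.0]
force: [-1.1, -0.9, 0.1]
opening: -0.0001
finger_force: 0.5
```

```bash
python3 - <<'E'
from h import *
from plant import arm,eyes
d=eyes.read_camera("top");d=eyes.read_camera("top");where(arm.read_state());fins(d)
E
```

```text
t 5.4 [ 0.5285 -0.1355  0.0406] r0.1021 th261.8 a83.5 z [ 0.001  0.    -1.   ] F [ 0.84 -0.42 -0.49] -0.00013401360139827023
fin r0.1042 ang344.5 a15
fin r0.1026 ang55.7 a17
fin r0.1018 ang128.0 a17
fin r0.1009 ang200.6 a16
```

The fins have turned 54.5°, which puts the teal spool at 164.2° for a target of 164.3°. Next I'll back off and raise the hand.

Emit:
arm_command([
  [[0,0,-0.1,0,0,0,0],[0,-0.1,-0.3,0,0,0,0],[0,-0.1,-0.3,-0.5,0,0,0],[0,-0.1,-0.3,-1.2,0,0,0],[0,-0.1,-0.3,-2.0,0,0,0]],
])

```text
time_s: 5.82
eef_pos: [0.5131, -0.1383, 0.1201]
tool_rot: [0.746, 0.666, -0.001, -0.002]
force: [0.8, 0.3, 0.0]
opening: 0.0004
finger_force: 0.0
```

Emit:
arm_command([
  [[0,-0.5,0,-0.8,0,0,0],[0,-1.2,0,-1.6,0,0,0],[0,-2,0,-2,0,0,0],[0,-2.5,0,-2.5,0,0,0],[0,-2.5,0,-2.5,0,0,0]],
])

```text
time_s: 6.23
eef_pos: [0.504, -0.2451, 0.2239]
tool_rot: [0.749, 0.662, -0.0, 0.005]
force: [0.5, -0.1, 0.4]
opening: 0.0
finger_force: 0.0
```

```bash
python3 - <<'E'
from h import *
from plant import arm,eyes
d=eyes.read_camera("top");where(arm.read_state());fins(d)
a=d["frame"][185:290,235:340];d=eyes.read_camera("scene")
b=d["frame"][180:285,240:345];cv2.imwrite("pics/c4.png",cv2.resize(np.hstack([a,b]),(800,400),interpolation=2)[:,:,::-1])
E
```

```text
t 6.2833 [ 0.5037 -0.2413  0.2221] r0.2105 th259.2 a83.2 z [ 0.003 -0.003 -1.   ] F [1.27 0.61 0.12] -3.4392110966116184e-05
fin r0.1055 ang344.7 a14
fin r0.1033 ang55.6 a21
fin r0.1023 ang273.0 a22
fin r0.1021 ang127.9 a16
fin r0.1009 ang200.6 a16
```

View pics/c4.png

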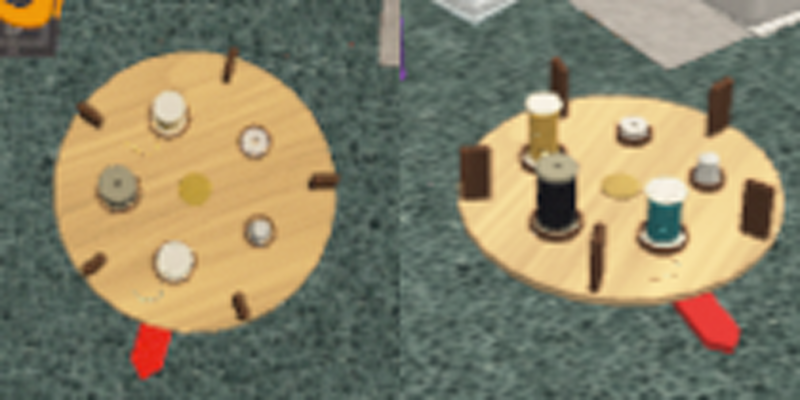

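The teal spool, at (175,262) in the top half and (665,215) in the scene half, is in line with the pointer at (150,350). Everything in the cups is upright and the hand is clear.

```bash
python3 -c "
from plant import job_done
print(job_done())"
```

```text
the job is handed in; nothing more can be done
None
```

The teal spool now stands at the front, within about 1° of the red pointer by my camera measurement; all five things are upright in their cups, the hand is clear, and the job is handed in (no verdict was returned).

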